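# Walk the heavy heat sink round to the fence

## Task

Using only the fingertips as a pusher, with nothing gripped or lifted, walk the heavy finned heat sink round by pushing at its corners until its copper-striped side squarely faces the aluminium fence, still a finger's width or more clear of it. Then push it gently home, so that the copper side lies flat against the fence along its whole length, between the fence's two red end lines, and draw back. Do not bump the fence with the block still crooked, and leave the tape, loupe and screwdriver where they are.

Things in the scene. Friction and masses are not known exactly. Their poses are not given: they have to be found in the camera images.
- heat_sink: Dark finned heat sink, 90 (its x) x 120 (its y) x 40 mm high, 0.8 to 1.0 kg; slides at 4 to 7 N (briefly up to 20 N as a push starts); a corner push also shifts it about half as far. Origin under its centre. Its +x side (120 mm long) bears the copper strip. Fins run along y, so both long sides are solid walls. At the start its +x points 0.4 to 1.05 rad anticlockwise of the fence's +x.
- face_left (a point): Lower part of the left (+y) end of the heat sink's copper side: at x +45, y +60, z +11 mm in the heat sink's frame.
- face_right (a point): Lower part of the right (-y) end of the heat sink's copper side: at x +45, y -60, z +11 mm in the heat sink's frame.
- fence: Fixed aluminium rail 180 mm (its y), 12 mm thick, 22 mm high; behind it a 5 mm flange (13 mm at two screws) to 46 mm behind the front face. Origin at the foot of the middle of its flat front face; x points away from the working side, y left along the face. Red lines, 6 mm wide, across its top edge at y +-84 mm. Left of it stands a fixed board clamp, 56 mm high, at world x above 0.55, y above -0.06.
- amber_tape: Bystander: small amber roll of tape lying flat, 52 mm across, 12 mm high; origin under its centre. Loose. Lies to the left of the work.
- black_loupe: Bystander: black loupe, 49 mm across, 36 mm high; origin under its centre. Loose, stands to the left of the work.
- red_screwdriver: Bystander: small screwdriver with red handle, 157 mm long (its y), 14 mm thick; origin under its middle. Loose, lies to the right of the work. It lies on a 3 mm mat.

How it is judged:
On the way, in this order (a step that is already met when the one before it is completed fails the run):
1. the copper side faces the fence within 9 degrees, both its ends still more than 8 mm clear of the fence (angle between the x axis of heat_sink and the x axis of fence, either way round below 0.16 rad and x of each of face_left, face_right in the frame of fence below -0.008 m), for 0.2 s.
2. both ends of the copper side lie against the fence (x of each of face_left, face_right in the frame of fence above -0.003 m), for 0.2 s.
At the end, for the whole second after the job is handed in: Both ends of the copper side are within 3 mm of the fence's front face and between its red end lines (to within 3 mm); the heat sink stands flat on the bench, at rest (all of step 2 and x of each of face_left, face_right in the frame of fence below 0.003 m and y of face_left in the frame of fence below 0.087 m and y of face_right in the frame of fence above -0.087 m and height (world z) of heat_sink below 0.004 m and linear speed of heat_sink below 0.01 m/s); the robot touches nothing.
It fails at once if the heat sink is lifted or tipped (height (world z) of heat_sink above 0.006 m or angle between heat_sink's own z axis and vertical above 0.12 rad).
It fails at once if the heat sink bumps the fence while more than 14 degrees crooked (contact force between heat_sink and fence above 0.5 N and angle between the x axis of heat_sink and the x axis of fence, either way round above 0.25 rad).
It fails at once if the heat sink is rammed, shoved hard or squeezed (faster than 0.35 m/s, over 60 N against the fence, or over 60 N from the fingers) (linear speed of heat_sink above 0.35 m/s or contact force between heat_sink and fence above 60 N or contact force between the fingers and heat_sink above 60 N).
It fails at once if a bystander is moved by more than 15 mm (distance of any of amber_tape, black_loupe, red_screwdriver from where it was at the start of the episode above 0.015 m).
It also fails if it takes over 67 s, if anything falls off the work surface, if the arm or the gripper's body presses on something with over 40 N, if the wrist force passes 120 N, or if a joint passes its speed limit or range.

## Robot

A 6-joint arm with a two-finger parallel gripper is mounted at the origin on a cart in front of the work surface, level with it; the furniture and walls round the work are solid. World frame = base frame: x ahead of the robot, y to its left, z up, the work surface at z = 0. Lengths are in m, angles in rad, forces in N, time in s.
With the tool pointing down it reaches from about 0.375 to 0.9 m from the base axis. Payload 3.1 kg.
Tool frame: the origin (TCP) lies between the finger pads; the fingertips stand robot.tip_extent ahead of it and the grasp point (between the pads) lies 3 mm ahead of it (robot.tip_extent is the distance from the TCP to the fingertips, in m); z points along the fingers, x is the direction in which the jaws open and shut, and the axes are right-handed (so a half turn about z gives the same grasp; the last joint's range is limited). The gripper opens to 87 mm and grips with 3 to 60 N. Pads are 19 mm wide; open, the fingers measure 117 mm over their backs; the gripper's body (75 mm by 190 mm) begins 51 mm behind the grasp point.
Start: joints at [1.002, 0.527, 1.433, -0, 1.181, -0.178], TCP at [0.237, 0.578, 0.215] pointing down, gripper open.
Joint ranges: [-3.08, 3.08], [-0.75, 2.2], [0.22, 2.44], [-1.43, 4.57], [0, 2.65], [-2.85, 2.85]. Speed limits (rad/s): [2.79, 2.79, 3.14, 3.14, 3.14, 3.14].

## Interface

Orientations are given as a unit quaternion [x, y, z, w].
In Python, from rig import robot, cams gives the robot as it stands.
- The arm moves only by the tool carry_out, never from a script. Its argument "steps" is a list of rows, each a list of 3 entries, a list of its own where there are three numbers: the shift along the world's x, y, z in cm, then the turn about the world's z in degrees, then the closure, from 0 (fully open) to 1 (shut). In form: [[[dx, dy, dz], spin, fingers], ...]. A call has 1 to 10 rows; each row shifts and turns the pose as measured when the row begins; what a row does not reach is not made up. A row lasts 1/10 s, in which the tool goes at most 50 mm and 8.59 degrees, less where a joint would pass 70% of its speed; a pose out of reach is approached as far as the arm can. A call with a gripper value outside its range is refused whole. The fingers move at their own pace and stop on an object; "squeeze" is the grip in N (left out, the last holds). Time passes only in rows, so rows that do not move let the fingers close. It gives the time, the measured TCP pose, the force and the opening at its end, in the units of the state.
- robot.get_obs(): the state, without advancing time (a new reading comes with each control period).
- cams.camera(name): name is "scene" or "top"; returns a dict with "pixels" (384x512x3 uint8, red, green, blue), "fx", "fy", "cx", "cy" (pixels), "eye" and "rotation" of the camera in the world. Camera axes: x right, y up, looking along -z (the intrinsics and any distortion apply to the point x, -y, -z); pixel columns grow to the right and rows downward; lengths in m; the calibration is good to about 2 mm. A picture is of the moment at which its call begins. There is no depth.
- robot.hand_in(): hands the job in, once; it reports no verdict.
The state is a dict: "time": time; "q": joint angles; "joint_velocities": joint speeds; "joint_torque": joint torques, N m; "position": TCP position; "tool_rot": TCP orientation; "ft_force": force on the tool from outside, world axes, zero at the start; "moment": the same for the moment, N m; "grip_width": finger opening in m.
Only numpy, scipy, OpenCV 4.12 (cv2) and the standard library are available. Lean on these libraries where they do the work, as an engineer would, in place of code of your own. Each camera call takes 0.05 s, during which the arm holds its last target. There are 200 camera calls.

## Working session

There is one attempt and no reset: what is moved stays moved. The work goes in short steps, Python scripts to look and compute and a tool call to move; the robot and the scene stay as the last step left them, time stands still between calls to the robot, and variables do not carry over. Pictures are saved under pics/ and viewed, about 8 in all and at most 12, crops included, and the job is handed in when it is done.

Besides the shell and the picture viewer there is one more tool, called after ">>>" by a JSON object that holds its "name" and its "arguments", one argument or row to a line. carry_out: Moves the arm, as the interface text tells. Its arguments: {"type":"object","properties":{"steps":{"type":"array"},"squeeze":{"type":"number"}},"required":["steps"]}

```bash
mkdir -p pics; ls
cat > h.py <<'E'
import numpy as np, cv2
from rig import robot, cams
def snap(name,fn):
    c=cams.camera(name); cv2.imwrite('pics/'+fn,np.ascontiguousarray(c['pixels'][:,:,::-1])); return c
def ray(c,uv,z):
    uv=np.atleast_2d(uv).astype(float); R=np.array(c['rotation']); e=np.array(c['eye'])
    d=np.c_[(uv[:,0]-c['cx'])/c['fx'],-(uv[:,1]-c['cy'])/c['fy'],-np.ones(len(uv))]@R.T
    return e+d*((z-e[2])/d[:,2])[:,None]
def proj(c,P):
    p=(np.atleast_2d(P)-np.array(c['eye']))@np.array(c['rotation'])
    return np.c_[c['cx']+c['fx']*p[:,0]/-p[:,2],c['cy']+c['fy']*p[:,1]/p[:,2]]
E
python3 - <<'E'
from h import *
for n in('top','scene'):
    c=snap(n,n+'0.png'); print({k:v for k,v in c.items() if k!='pixels'})
print(robot.get_obs(),robot.tip_extent)
E
```

```text
pics
{'fx': 459.2082587198933, 'fy': 459.2082587198933, 'cx': 251.40064500499733, 'cy': 187.59615697766142, 'eye': array([ 0.28142617, -0.22800834,  1.11218602]), 'rotation': array([-0.08268444,  0.08130196,  0.71395584, -0.69052178])}
{'fx': 356.07199707887804, 'fy': 356.07199707887804, 'cx': 255.6081956913589, 'cy': 190.3652229054163, 'eye': array([0.04121614, 0.17965654, 0.62814285]), 'rotation': array([-0.16508489,  0.35834904,  0.82422485, -0.40618511])}
{'time': 0.1, 'q': array([ 1.00253345e+00,  5.28377057e-01,  1.43378746e+00,  2.26473235e-05,
        1.18141741e+00, -1.78487256e-01]), 'joint_velocities': array([ 0.00123632, -0.00108228, -0.00173157, -0.001851  , -0.00044327,
        0.00210689]), 'joint_torque': array([-4.51093265e-04, -4.40988421e+01, -1.77149910e+01,  6.34901575e-02,
        5.33980213e-02, -2.52975599e-05]), 'position': array([0.23707226, 0.57755091, 0.21416292]), 'tool_rot': array([ 8.30658619e-01,  5.56781168e-01, -9.15590680e-04,  3.88720321e-04]), 'ft_force': array([ 0.02926278,  0.56908238, -0.29404845]), 'moment': array([ 0.00269721, -0.00777144,  0.00820194]), 'grip_width': 0.08687599562920767} 0.022
```

```bash
sed -i "s/np.array(c\['rotation'\])/Rot.from_quat(c['rotation']).as_matrix()/; s/@Rot/@Rot/; 1a from scipy.spatial.transform import Rotation as Rot" h.py; cat h.py | tail -12
```

```text
import numpy as np, cv2
from scipy.spatial.transform import Rotation as Rot
from rig import robot, cams
def snap(name,fn):
    c=cams.camera(name); cv2.imwrite('pics/'+fn,np.ascontiguousarray(c['pixels'][:,:,::-1])); return c
def ray(c,uv,z):
    uv=np.atleast_2d(uv).astype(float); R=Rot.from_quat(c['rotation']).as_matrix(); e=np.array(c['eye'])
    d=np.c_[(uv[:,0]-c['cx'])/c['fx'],-(uv[:,1]-c['cy'])/c['fy'],-np.ones(len(uv))]@R.T
    return e+d*((z-e[2])/d[:,2])[:,None]
def proj(c,P):
    p=(np.atleast_2d(P)-np.array(c['eye']))@Rot.from_quat(c['rotation']).as_matrix()
    return np.c_[c['cx']+c['fx']*p[:,0]/-p[:,2],c['cy']+c['fy']*p[:,1]/p[:,2]]
```

View pics/top0.png

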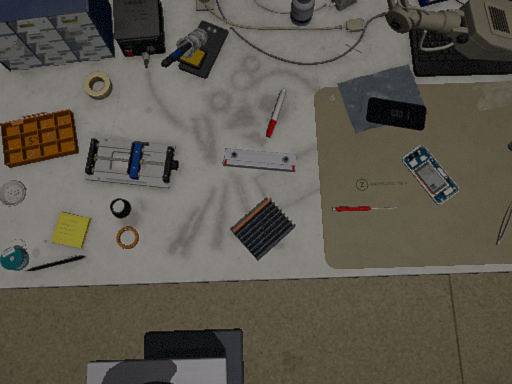

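View pics/scene0.png

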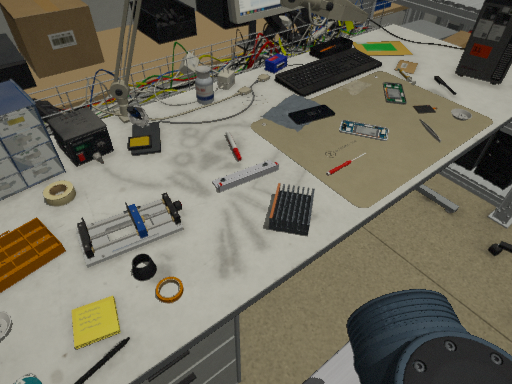

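Run:
```python
from h import *
c=snap('top','t1.png'); im=cv2.imread('pics/t1.png')
cv2.imwrite('pics/t1c.png',cv2.resize(im[130:275,200:340],None,fx=5,fy=5,interpolation=cv2.INTER_CUBIC)[:600])
hsv=cv2.cvtColor(im,cv2.COLOR_BGR2HSV)
red=cv2.inRange(hsv,(0,120,80),(6,255,255))|cv2.inRange(hsv,(172,120,80),(180,255,255))
n,l,s,cen=cv2.connectedComponentsWithStats(red)
for i in range(1,n):
    if s[i,4]>3: print('red',s[i],cen[i],ray(c,cen[i],.022)[0])
cop=cv2.inRange(hsv,(7,80,60),(18,255,255)); cop[:, :210]=0; cop[:190]=0;cop[270:]=0;cop[:,320:]=0
ys,xs=np.nonzero(cop); print('cop',len(xs),xs.min(),xs.max(),ys.min(),ys.max(),cv2.minAreaRect(np.c_[xs,ys].astype(np.int32)))
dark=(hsv[:,:,2]<90).astype(np.uint8)*255; dark[:190]=0;dark[265:]=0;dark[:,:215]=0;dark[:,305:]=0
ct=max(cv2.findContours(dark|cop,0,2)[0],key=cv2.contourArea); r=cv2.minAreaRect(ct); print(r,cv2.boxPoints(r)); print(ray(c,cv2.boxPoints(r),.04))
print(proj(c,[[.3,.0,0],[.5,0,0],[.5,-.2,0],[.55,-.06,0.056]]))
```

```text
red [267 119   9  18  72] [271.09722222 127.375     ] [ 0.6934884  -0.28478114  0.022     ]
red [224 160   3   4   9] [225.11111111 161.55555556] [ 0.60786337 -0.16730602  0.022     ]
red [292 165   3   5  12] [293.08333333 167.16666667] [ 0.58769688 -0.33448942  0.022     ]
red [336 206  35   6 147] [353.17006803 208.36734694] [ 0.47970489 -0.47365261  0.022     ]
cop 157 233 270 198 232 ((251.6239013671875, 214.64158630371094), (3.1043779850006104, 49.57598876953125), 48.8140754699707)
((262.5724182128906, 227.2689666748047), (43.183650970458984, 51.82038497924805), 48.36646270751953) [[228.86206 228.34482]
 [267.5931  193.91724]
 [296.28278 226.19312]
 [257.55173 260.6207 ]]
[[ 0.43865033 -0.17393383  0.04      ]
 [ 0.51838528 -0.2682914   0.04      ]
 [ 0.4384256  -0.33252472  0.04      ]
 [ 0.36132567 -0.23864616  0.04      ]]
[[157.51593956 291.43896274]
 [158.68473255 208.3208961 ]
 [239.76252711 205.62662519]
 [179.49026729 182.36268176]]
```

View pics/t1c.png

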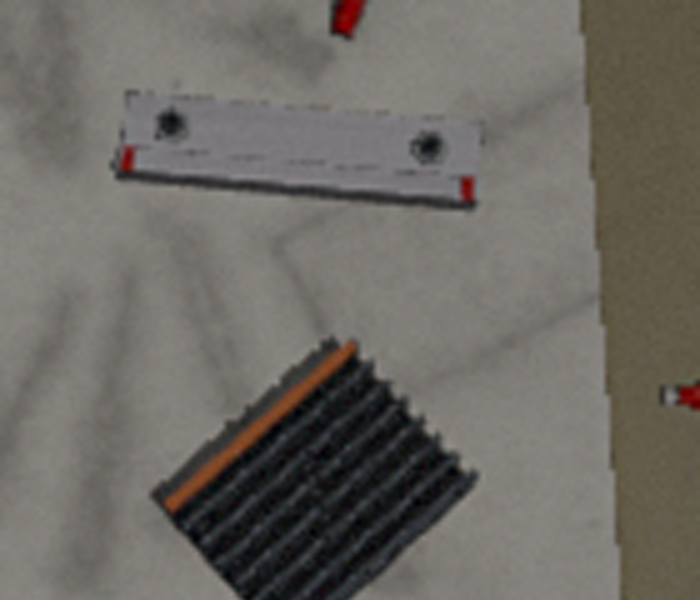

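>>> {"name": "carry_out", "arguments": {
  "steps": [
    [[3.4,-3.0,0],2.6,1],
    [[3.4,-3.0,0],2.6,1],
    [[3.4,-3.0,0],2.6,1],
    [[3.4,-3.0,0],2.6,1],
    [[3.4,-3.0,0],2.6,1],
    [[3.4,-3.0,0],2.6,1],
    [[0.9,-4.3,0],0,1],
    [[0.9,-4.3,0],0,1],
    [[0.9,-4.3,0],0,1],
    [[0.9,-4.3,0],0,1]
  ]
}}

```text
time: 1.15
position: [0.4824, 0.2172, 0.2112]
tool_rot: [0.739, 0.673, -0.0, 0.0]
ft_force: [1.3, 0.3, 0.1]
grip_width: 0.0154
```

```bash
cat >> h.py <<'E'
FO=np.array([.592,-.250]); FY=-.12
def fr(P): # world xy -> fence frame
    a=np.array([[np.cos(FY),np.sin(FY)],[-np.sin(FY),np.cos(FY)]]); return (np.atleast_2d(P)[:,:2]-FO)@a.T
def toW(p):
    a=np.array([[np.cos(FY),-np.sin(FY)],[np.sin(FY),np.cos(FY)]]); return np.atleast_2d(p)@a.T+FO
E
python3 - <<'E'
from h import *
c=snap('top','t2.png'); im=cv2.imread('pics/t1.png')
P=ray(c,[[233.3,231.6],[271,198.6],[295,225.6]],.04)[:,:2]; print(P,fr(P))
red=ray(c,[[225.1,161.6],[293.1,167.2]],.022)[:,:2]; print(red, fr(red))
L,Rr=P[0],P[1]; y=(L-Rr); print(np.linalg.norm(y)); y/=np.linalg.norm(y); yaw=np.arctan2(-y[0],y[1]); x=np.array([y[1],-y[0]])
C=(L+Rr)/2-.045*x; print('yaw',yaw,'rel',yaw-FY,'C',C,fr(C))
# predicted contact point path
th=yaw-FY; q=fr(C)[0]; cc=.055**2; p=.05
for i in range(60):
    R=np.array([[np.cos(th),-np.sin(th)],[np.sin(th),np.cos(th)]])
    if i%5==0: print(round(th,2),q.round(3),toW(q+R@[-.045,p])[0].round(3))
    if th<0.02: break
    d=.003; q=q+R@[d*cc/(cc+p*p),0]; th-=d*p/(cc+p*p)
print(robot.get_obs()['position'],robot.get_obs()['tool_rot'],robot.get_obs()['grip_width'])
E
```

```text
[[ 0.43061375 -0.1841813 ]
 [ 0.50667773 -0.27594467]
 [ 0.43993054 -0.32958855]] [[-0.16810496  0.04602547]
 [-0.08160279 -0.03597221]
 [-0.14144815 -0.09722077]]
[[ 0.60774981 -0.16727631]
 [ 0.58761027 -0.33452587]] [[ 0.00573351  0.08401424]
 [ 0.00576062 -0.08444352]]
0.11918995378735332
yaw 0.6921246944021058 rel 0.8121246944021058 C [ 0.43400061 -0.25878083] [[-0.15581199 -0.02763214]]
0.81 [-0.156 -0.028] [ 0.367 -0.249]
0.68 [-0.15  -0.022] [ 0.376 -0.235]
0.54 [-0.143 -0.017] [ 0.386 -0.223]
0.4 [-0.136 -0.013] [ 0.398 -0.212]
0.27 [-0.128 -0.011] [ 0.412 -0.202]
0.13 [-0.12  -0.009] [ 0.426 -0.195]
-0.0 [-0.112 -0.008] [ 0.441 -0.19 ]
[0.4839085  0.21079991 0.2111146 ] [ 0.74055252  0.6719917  -0.00208013  0.00218753] 0.01088493521336406
```

>>> {"name": "carry_out", "arguments": {
  "steps": [
    [[-1.3,-4.4,0],0,1],
    [[-1.3,-4.4,0],0,1],
    [[-1.3,-4.4,0],0,1],
    [[-1.3,-4.4,0],0,1],
    [[-1.3,-4.4,0],0,1],
    [[-1.3,-4.4,0],0,1],
    [[-1.3,-4.4,0],0,1],
    [[-1.3,-4.4,0],0,1],
    [[-1.3,-4.4,0],0,1],
    [[-1.3,-4.4,0],0,1]
  ]
}}

```text
time: 2.2
position: [0.3517, -0.2383, 0.2115]
tool_rot: [0.739, 0.673, 0.001, 0.004]
ft_force: [0.8, -0.6, 0.0]
grip_width: 0.0003
```

>>> {"name": "carry_out", "arguments": {
  "steps": [
    [[-1.2,-3.8,0],0,1],
    [[0,0,0],0,1],
    [[0,0,-4.5],0,1],
    [[0,0,-4.5],0,1],
    [[0,0,-4.5],0,1],
    [[0,0,-3],0,1],
    [[0,0,0],0,1],
    [[0,0,0],0,1]
  ]
}}

```text
time: 3.0
position: [0.3413, -0.2843, 0.0443]
tool_rot: [0.743, 0.669, 0.0, 0.011]
ft_force: [-0.4, -0.2, -0.3]
grip_width: 0.0004
```

>>> {"name": "carry_out", "arguments": {
  "steps": [
    [[0,0.7,-1.3],0,1],
    [[0,0,0],0,1],
    [[0.4,0.3,0],0,1],
    [[0.4,0.3,0],0,1],
    [[0.4,0.3,0],0,1],
    [[0.4,0.3,0],0,1],
    [[0,0,0],0,1]
  ]
}}

```text
time: 3.7
position: [0.3635, -0.2679, 0.0393]
tool_rot: [0.742, 0.67, -0.0, 0.019]
ft_force: [0.0, 0.3, -0.1]
grip_width: 0.0006
```

Run:
```python
from h import *
c=snap('top','t3.png'); im=cv2.imread('pics/t3.png')
cv2.imwrite('pics/t3c.png',cv2.resize(im[130:275,200:340],None,fx=4,fy=4,interpolation=cv2.INTER_CUBIC))
```

```text
(no output)
```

View pics/t3c.png

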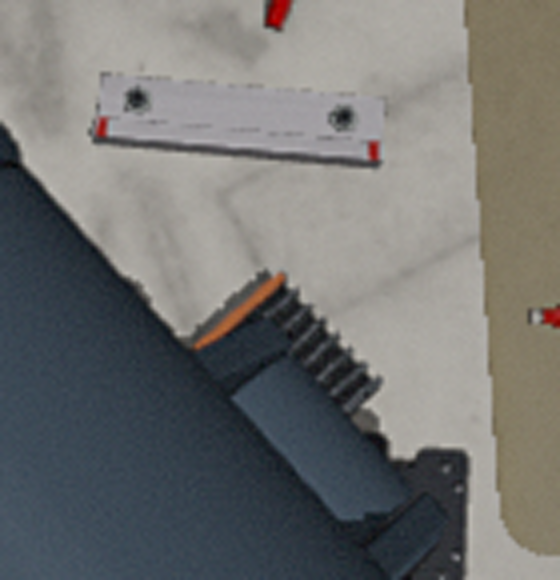

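```bash
cat >> h.py <<'E'
def cop():
    c=cams.camera('top'); im=np.ascontiguousarray(c['pixels'][:,:,::-1]); hsv=cv2.cvtColor(im,cv2.COLOR_BGR2HSV)
    m=cv2.inRange(hsv,(6,80,60),(18,255,255)); m[:, :210]=0; m[:160]=0;m[270:]=0;m[:,320:]=0
    n,l,s,_=cv2.connectedComponentsWithStats(m,connectivity=8); k=1+s[1:,4].argmax(); ys,xs=np.nonzero(l==k)
    W=fr(ray(c,np.c_[xs,ys],.04)); vx,vy,x0,y0=cv2.fitLine(W.astype(np.float32),2,0,.001,.001).ravel()
    if vy<0: vx,vy=-vx,-vy
    t=(W-[x0,y0])@[vx,vy]; th=np.arctan2(-vx,vy)
    R=np.array([x0,y0])+t.min()*np.array([vx,vy]); L=np.array([x0,y0])+t.max()*np.array([vx,vy])
    print('n',len(xs),'len',round(t.max()-t.min(),3),'rel',round(float(th),3),'R',R.round(3),'L',L.round(3),'ctr from R',(R+.06*np.array([vx,vy])-.045*np.array([vy,-vx])).round(3))
    o=robot.get_obs(); print('tcp fence',fr(o['position'])[0].round(3),'z',o['position'][2].round(3),'F',o['ft_force'].round(1),'t',o['time'])
    return im
E
python3 - <<'E'
from h import *
cop(); o=robot.get_obs(); print(o['q'],o['position'],o['tool_rot'])
E
```

```text
n 92 len 0.07 rel 0.8 R [-0.081 -0.034] L [-0.131  0.014] ctr from R [-0.156 -0.025]
tcp fence [-0.225 -0.045] z 0.039 F [-0.3 -1.3 -0.3] t 3.8
[-8.85042322e-01  6.23934432e-01  2.03157443e+00  1.84970563e-03
  4.48981946e-01 -2.35498904e+00] [ 0.36298938 -0.26795038  0.03903333] [ 7.42274277e-01  6.69839255e-01 -4.96330418e-04  1.85478947e-02]
```

>>> {"name": "carry_out", "arguments": {
  "steps": [
    [[-0.5,0.4,-0.8],0,1],
    [[0,0,0],0,1],
    [[0.35,0.35,0],0,1],
    [[0.3,0.35,0],0,1],
    [[0.3,0.4,0],0,1],
    [[0.3,0.4,0],0,1],
    [[0.3,0.4,0],0,1],
    [[0.3,0.4,0],0,1],
    [[0.35,0.4,0],0,1],
    [[0,0,0],0,1]
  ]
}}

```text
time: 4.8
position: [0.3805, -0.2344, 0.031]
tool_rot: [0.742, 0.67, -0.001, 0.017]
ft_force: [-2.3, -0.6, 0.2]
grip_width: 0.0002
```

```bash
python3 -c "
from h import *
cop()"
```

```text
n 95 len 0.07 rel 0.53 R [-0.076 -0.046] L [-0.111  0.014] ctr from R [-0.145 -0.017]
tcp fence [-0.212 -0.01 ] z 0.031 F [-1.4  0.8  0.1] t 4.85
```

>>> {"name": "carry_out", "arguments": {
  "steps": [
    [[0.4,0.4,0],0,1],
    [[0.4,0.4,0],0,1],
    [[0.45,0.35,0],0,1],
    [[0.45,0.35,0],0,1],
    [[0.5,0.35,0],0,1],
    [[0.5,0.3,0],0,1],
    [[0.5,0.25,0],0,1],
    [[0.5,0.25,0],0,1],
    [[0,0,0],0,1]
  ]
}}

```text
time: 5.75
position: [0.4192, -0.204, 0.0307]
tool_rot: [0.742, 0.67, -0.001, 0.015]
ft_force: [-1.8, 0.4, 0.3]
grip_width: 0.0004
```

```bash
python3 -c "
from h import *
cop()"
```

```text
n 135 len 0.105 rel 0.03 R [-0.079 -0.067] L [-0.082  0.038] ctr from R [-0.125 -0.008]
tcp fence [-0.177  0.025] z 0.031 F [-0.8  0.1 -0.4] t 5.8
```

>>> {"name": "carry_out", "arguments": {
  "steps": [
    [[-1.0,0.1,0],0,1],
    [[-1.0,0.1,0],-1,1],
    [[0,0,0],0,0.3],
    [[-0.2,-1.6,0],0,0.3],
    [[-0.2,-1.6,0],0,0.3],
    [[0,0,0],0,0.3],
    [[0,0,0],0,0.3],
    [[0,0,0],0,0.3]
  ]
}}

```text
time: 6.6
position: [0.3947, -0.2368, 0.0317]
tool_rot: [0.75, 0.661, -0.0, 0.019]
ft_force: [-0.1, -0.8, 0.8]
grip_width: 0.0404
```

```bash
python3 -c "
from h import *
im=cop(); o=robot.get_obs(); print(o['tool_rot'],o['grip_width']); cv2.imwrite('pics/t5.png',cv2.resize(im[130:275,200:340],None,fx=4,fy=4,interpolation=cv2.INTER_CUBIC))"
```

```text
n 113 len 0.086 rel 0.037 R [-0.078 -0.067] L [-0.082  0.019] ctr from R [-0.126 -0.009]
tcp fence [-0.198 -0.01 ] z 0.032 F [0.5 0.1 0.1] t 6.65
[ 7.49878789e-01  6.61318314e-01 -4.32834812e-04  1.84310088e-02] 0.04458744457783761
```

View pics/t5.png

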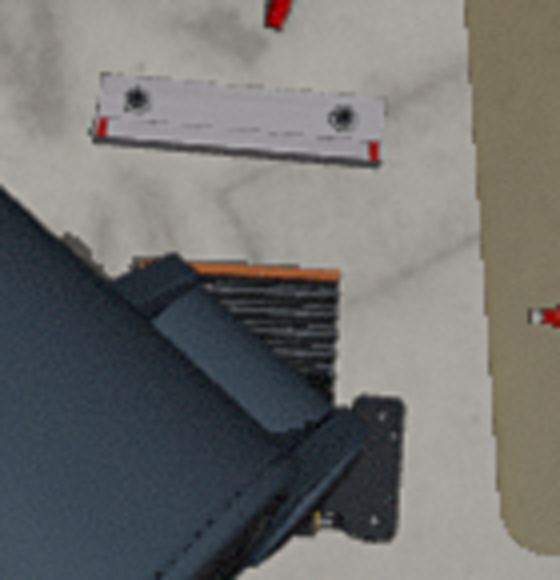

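>>> {"name": "carry_out", "arguments": {
  "steps": [
    [[0.5,-0.06,0],0.3,0.3],
    [[0.4,-0.05,0],0,0.3],
    [[0.4,-0.05,0],0,0.3],
    [[0.4,-0.05,0],0,0.3],
    [[0.6,-0.07,0],0,0.3],
    [[0.8,-0.1,0],0,0.3],
    [[0.8,-0.1,0],0,0.3],
    [[0.8,-0.1,0],0,0.3],
    [[0.6,-0.07,0],0,0.3],
    [[0,0,0],0,0.3]
  ]
}}

```text
time: 7.65
position: [0.4383, -0.234, 0.0318]
tool_rot: [0.746, 0.666, -0.006, 0.003]
ft_force: [-0.2, -0.3, 1.3]
grip_width: 0.061
```

```bash
python3 -c "
from h import *
im=cop(); o=robot.get_obs(); print(o['tool_rot'],o['grip_width'])"
```

```text
n 33 len 0.027 rel -0.094 R [-0.061 -0.066] L [-0.059 -0.039] ctr from R [-0.1   -0.002]
tcp fence [-0.154 -0.003] z 0.032 F [-1.4 -0.3  2.5] t 7.7
[ 0.74583194  0.66610625 -0.00540661  0.00281998] 0.06076452957665537
```

>>> {"name": "carry_out", "arguments": {
  "steps": [
    [[0.4,-0.1,0],-0.4,0.3],
    [[0.5,-0.1,0],0,0.3],
    [[0.5,-0.1,0],0,0.3],
    [[0.5,-0.1,0],0,0.3],
    [[0.5,-0.1,0],0,0.3],
    [[0.5,-0.1,0],0,0.3],
    [[0,0,0],0,0.3]
  ]
}}

```text
time: 8.4
position: [0.4517, -0.233, 0.0324]
tool_rot: [0.747, 0.665, -0.013, -0.016]
ft_force: [0.4, -0.1, 2.9]
grip_width: 0.0607
```

```bash
python3 -c "
from h import *
im=cop(); o=robot.get_obs(); print(o['tool_rot'],o['grip_width'])
c=snap('scene','s6.png'); s=cv2.imread('pics/s6.png')[130:260,190:350]
a=cv2.resize(im[130:260,200:340],None,fx=2.8,fy=2.8); b=cv2.resize(s,(int(160*2.8),int(130*2.8))); cv2.imwrite('pics/b6.png',cv2.resize(np.hstack([a,b]),(800,346)))"
```

```text
n 1 len 0.0 rel -0.102 R [-0.154 -0.068] L [-0.154 -0.068] ctr from R [-0.193 -0.003]
tcp fence [-0.141  0.   ] z 0.032 F [-2.7  1.1  4.9] t 8.45
[ 0.7469407   0.66458087 -0.01324683 -0.01537452] 0.06053971372957161
```

View pics/b6.png

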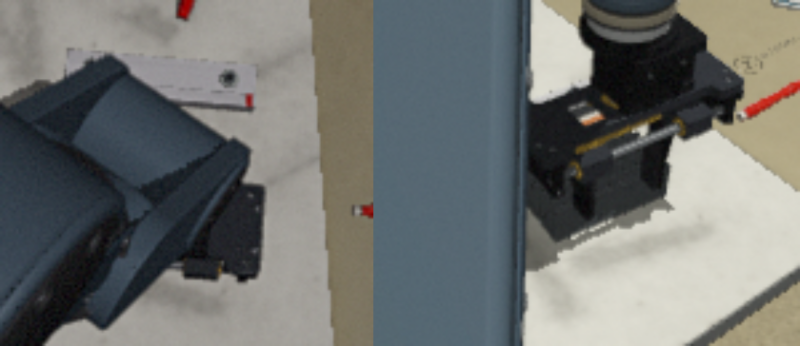

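>>> {"name": "carry_out", "arguments": {
  "steps": [
    [[-1.5,0.2,0],0,0.3],
    [[-1.5,0.2,0],0,0.3],
    [[0,0,4.5],0,0.3],
    [[0,1,4.5],0,0.3],
    [[0.5,4.5,1],0,0.3],
    [[0.5,4.8,0],0,0.3],
    [[0.5,4.8,0],0,0.3],
    [[0.5,4.8,0],0,0.3],
    [[0.5,4.8,0],0,0.3],
    [[0,0,0],0,0.3]
  ]
}}

```text
time: 9.5
position: [0.4588, 0.0223, 0.134]
tool_rot: [0.751, 0.66, -0.005, -0.006]
ft_force: [-0.0, -0.9, -0.3]
grip_width: 0.0611
```

```bash
python3 -c "
from h import *
im=cop(); o=robot.get_obs(); print(o['position'],o['tool_rot'],o['grip_width']);cv2.imwrite('pics/t7.png',cv2.resize(im[130:275,200:340],None,fx=4,fy=4,interpolation=cv2.INTER_CUBIC))"
```

```text
n 140 len 0.116 rel -0.017 R [-0.047 -0.062] L [-0.045  0.054] ctr from R [-0.091 -0.002]
tcp fence [-0.164  0.252] z 0.134 F [0.1 0.8 0.9] t 9.55
[0.4593232  0.02001606 0.13397788] [ 0.75115672  0.66008529 -0.00495947 -0.00513774] 0.061016355853987424
```

View pics/t7.png

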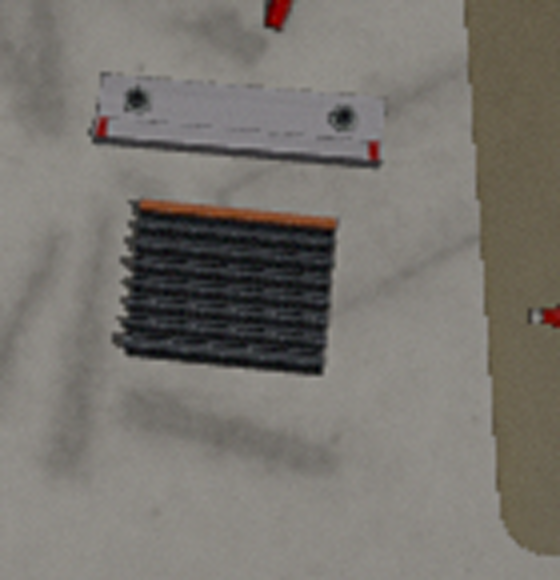

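>>> {"name": "carry_out", "arguments": {
  "steps": [
    [[-0.7,-4.9,0],0.5,0.3],
    [[-0.7,-4.9,0],0,0.3],
    [[-0.7,-4.9,0],0,0.3],
    [[-0.7,-4.9,0],0,0.3],
    [[-0.7,-4.5,0],0,0.3],
    [[0,0,0],0,0.3],
    [[0,0,0],0,0.3]
  ]
}}

```text
time: 10.25
position: [0.4263, -0.2364, 0.1338]
tool_rot: [0.749, 0.663, -0.003, 0.002]
ft_force: [-0.1, 0.7, -0.1]
grip_width: 0.061
```

>>> {"name": "carry_out", "arguments": {
  "steps": [
    [[-0.3,0,-4.0],0,0.3],
    [[0,0,-3.5],0,0.3],
    [[0,0,-2],0,0.3],
    [[0,0,0],0,0.3],
    [[0,0,0],0,0.3]
  ]
}}

```text
time: 10.75
position: [0.4245, -0.2369, 0.0373]
tool_rot: [0.749, 0.662, -0.002, 0.005]
ft_force: [0.3, -0.7, 0.9]
grip_width: 0.0607
```

>>> {"name": "carry_out", "arguments": {
  "steps": [
    [[1.0,-0.12,-0.5],0.3,0.3],
    [[0.8,-0.1,0],0,0.3],
    [[0.5,-0.06,0],0,0.3],
    [[0.8,-0.1,0],0,0.3],
    [[0.8,-0.1,0],0,0.3],
    [[0.8,-0.1,0],0,0.3],
    [[0.8,-0.1,0],0,0.3]
  ]
}}

```text
time: 11.45
position: [0.4871, -0.2449, 0.0366]
tool_rot: [0.747, 0.665, -0.001, 0.01]
ft_force: [-0.4, 1.1, -0.6]
grip_width: 0.0607
```

>>> {"name": "carry_out", "arguments": {
  "steps": [
    [[0.2,-0.02,0],0,0.3],
    [[0.3,-0.04,0],0,0.3],
    [[0.3,-0.04,0],0,0.3]
  ]
}}

```text
time: 11.75
position: [0.4967, -0.2462, 0.0365]
tool_rot: [0.747, 0.665, -0.001, 0.01]
ft_force: [0.5, 0.9, -0.4]
grip_width: 0.0611
```

>>> {"name": "carry_out", "arguments": {
  "steps": [
    [[0.4,-0.05,0],0,0.3],
    [[0.4,-0.05,0],0,0.3]
  ]
}}

```text
time: 11.95
position: [0.5045, -0.247, 0.0363]
tool_rot: [0.747, 0.665, -0.001, 0.009]
ft_force: [1.6, -0.3, 0.1]
grip_width: 0.0609
```

```bash
python3 -c "
from h import *
c=snap('top','t8.png'); im=cv2.imread('pics/t8.png')
c=snap('scene','s8.png'); s=cv2.imread('pics/s8.png')[130:260,190:350]
a=cv2.resize(im[130:260,200:340],None,fx=2.8,fy=2.8); b=cv2.resize(s,(int(160*2.8),int(130*2.8))); cv2.imwrite('pics/b8.png',cv2.resize(np.hstack([a,b]),(800,346)))
print(robot.get_obs()['position'],robot.get_obs()['ft_force'])"
```

```text
[ 0.50510031 -0.24726788  0.03640889] [ 0.02604718 -0.14327189 -0.10650827]
```

View pics/b8.png

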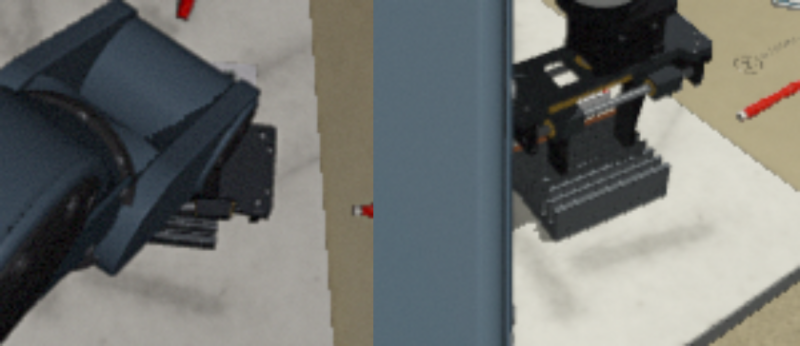

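```bash
python3 -c "
from h import *
im=cop(); o=robot.get_obs(); p=o['position']; print(o['q'],p)
for n in('top','scene'):
    c=cams.camera(n)
    yv=np.array([.12,.993,0])
    for s in(-.038,.038):
        q=p+s*yv; print(n,s,[proj(c,[q[0],q[1],z])[0].round(0) for z in(.0145,.04,.07)])
    if n=='scene':
        im=np.ascontiguousarray(c['pixels'][:,:,::-1])[100:250,230:350]; cv2.imwrite('pics/s9.png',cv2.resize(im,None,fx=4.5,fy=4.5,interpolation=cv2.INTER_CUBIC)[:600])
"
```

```text
n 1 len 0.0 rel 0.4 R [-0.103 -0.076] L [-0.103 -0.076] ctr from R [-0.168 -0.038]
tcp fence [-0.087 -0.008] z 0.036 F [-0.5  0.  -0.4] t 12.1
[-0.65053827  0.70405331  1.73779181 -0.0099136   0.68177556 -2.09869507] [ 0.50468388 -0.24705901  0.03634732]
top -0.038 [array([274., 203.]), array([275., 201.]), array([275., 199.])]
top 0.038 [array([243., 201.]), array([243., 198.]), array([243., 196.])]
scene -0.038 [array([284., 190.]), array([285., 183.]), array([286., 174.])]
scene 0.038 [array([258., 201.]), array([259., 194.]), array([259., 184.])]
```

View pics/s9.png

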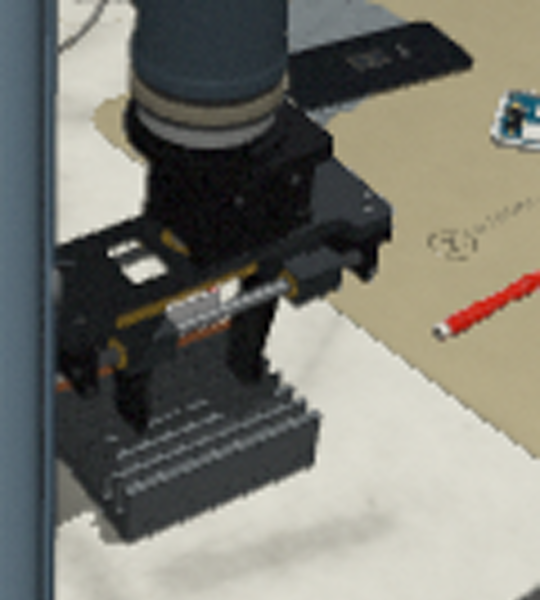

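```bash
python3 -c "
from h import *
print(robot.tip_extent,[a for a in dir(robot) if a[0]!='_'])
c=cams.camera('scene'); d=cams.camera('top')
# block rear top edge right/left corner: scene crop px and top px
t=ray(d,[[280.5,223.5],[233.5,181.5]],.04); print(fr(t))
print(fr(ray(c,[[230+318/4.5,100+415/4.5]],.04)), fr(ray(c,[[230+135/4.5,100+540/4.5]],.0)))
# finger bottom visible pixels, height if fence-frame position equals tcp +-s
print(fr(ray(c,[[230+135/4.5,100+430/4.5],[230+250/4.5,100+382/4.5]],.04)),fr(ray(c,[[230+135/4.5,100+430/4.5],[230+250/4.5,100+382/4.5]],.0145)))"
```

```text
0.022 ['Unreachable', 'get_obs', 'hand_in', 'tip_extent']
[[-0.1394196  -0.06289395]
 [-0.04742102  0.05721013]]
[[-0.13344128 -0.05906574]] [[-0.13029758  0.05207326]]
[[-0.094435    0.03127142]
 [-0.0939523  -0.04239737]] [[-0.07259084  0.01699143]
 [-0.07208721 -0.0598714 ]]
```

>>> {"name": "carry_out", "arguments": {
  "steps": [
    [[0,0,0.2],0,0.3],
    [[0,0,0.3],0,0.3],
    [[0,0,0.3],0,0.3]
  ]
}}

```text
time: 12.6
position: [0.5035, -0.2466, 0.0445]
tool_rot: [0.747, 0.665, -0.002, 0.008]
ft_force: [0.2, 0.5, 1.1]
grip_width: 0.0609
```

>>> {"name": "carry_out", "arguments": {
  "steps": [
    [[0,0,1],0,0.3],
    [[0,0,2],0,0.3],
    [[0,0,3],0,0.3],
    [[0,0,3],0,0.3],
    [[0,4.5,0],0,0.3],
    [[0,4.8,0],0,0.3],
    [[0,4.8,0],0,0.3],
    [[0,4.8,0],0,0.3],
    [[0,4.8,0],0,0.3],
    [[0,0,0],0,0.3]
  ]
}}

```text
time: 13.6
position: [0.5057, -0.006, 0.1474]
tool_rot: [0.749, 0.662, 0.002, 0.016]
ft_force: [-1.3, -1.2, -0.3]
grip_width: 0.0614
```

```bash
python3 -c "
from h import *
im=cop(); o=robot.get_obs(); print(o['position'],o['tool_rot'],o['grip_width']);
c=snap('scene','s10.png'); s=cv2.imread('pics/s10.png')[130:260,190:350]
a=cv2.resize(im[130:260,200:340],None,fx=2.8,fy=2.8); b=cv2.resize(s,(int(160*2.8),int(130*2.8))); cv2.imwrite('pics/b10.png',cv2.resize(np.hstack([a,b]),(800,346)))"
```

```text
n 139 len 0.116 rel -0.016 R [-0.047 -0.062] L [-0.045  0.054] ctr from R [-0.091 -0.002]
tcp fence [-0.114  0.23 ] z 0.148 F [-0.3 -1.2 -0.1] t 13.65
[ 0.50670816 -0.00832979  0.14762228] [0.74920721 0.66211496 0.00182461 0.01699987] 0.06071191252262624
```

View pics/b10.png

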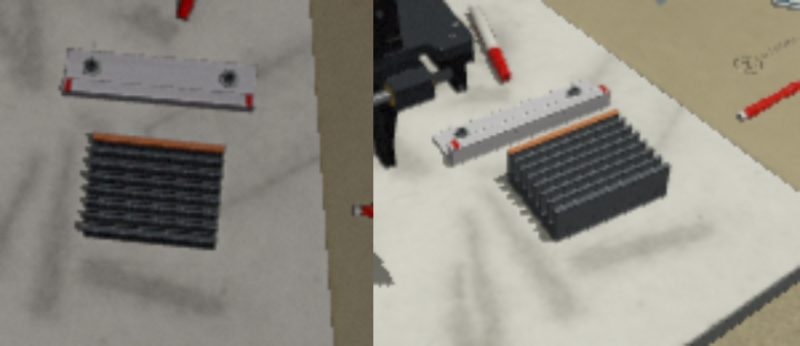

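>>> {"name": "carry_out", "arguments": {
  "steps": [
    [[-1.75,-4.3,0],0.2,1],
    [[-1.75,-4.3,0],0,1],
    [[-1.75,-4.3,0],0,1],
    [[-1.75,-4.3,0],0,1],
    [[-1.75,-4.2,0],0,1],
    [[0,0,0],0,1],
    [[0,0,0],0,1]
  ]
}}

```text
time: 14.4
position: [0.4182, -0.2446, 0.1512]
tool_rot: [0.752, 0.659, 0.003, 0.025]
ft_force: [0.1, 1.0, -0.7]
grip_width: 0.0127
```

>>> {"name": "carry_out", "arguments": {
  "steps": [
    [[0,1.0,-3.5],0.6,1],
    [[0,0,-3.5],0,1],
    [[0,0,-2.5],0,1],
    [[0,0,0],0,1],
    [[0,0,0],0,1]
  ]
}}

```text
time: 14.9
position: [0.4205, -0.2369, 0.0561]
tool_rot: [0.749, 0.662, 0.003, 0.03]
ft_force: [-0.1, -0.1, -0.1]
grip_width: 0.0004
```

>>> {"name": "carry_out", "arguments": {
  "steps": [
    [[0,0,-2.0],0,1],
    [[0,0.1,0],0,1],
    [[0,0,0],0,1]
  ]
}}

```text
time: 15.2
position: [0.4232, -0.2368, 0.0396]
tool_rot: [0.748, 0.663, 0.004, 0.033]
ft_force: [-0.2, 0.5, 0.4]
grip_width: 0.0005
```

>>> {"name": "carry_out", "arguments": {
  "steps": [
    [[-0.2,0.1,-1.2],0,1],
    [[0,0,0],0,1],
    [[0.4,-0.05,0],0,1],
    [[0.4,-0.05,0],0,1],
    [[0.4,-0.05,0],0,1]
  ]
}}

```text
time: 15.7
position: [0.4369, -0.2393, 0.0335]
tool_rot: [0.747, 0.663, 0.004, 0.038]
ft_force: [0.6, 0.2, 0.5]
grip_width: 0.0007
```

>>> {"name": "carry_out", "arguments": {
  "steps": [
    [[0,0.4,-0.4],0,1],
    [[0.5,-0.06,0],0,1],
    [[0.5,-0.06,0],0,1],
    [[0.5,-0.06,0],0,1],
    [[0.5,-0.06,0],0,1],
    [[0.6,-0.07,0],0,1],
    [[0,0,0],0,1]
  ]
}}

```text
time: 16.4
position: [0.4584, -0.2344, 0.0287]
tool_rot: [0.747, 0.665, 0.001, 0.03]
ft_force: [-0.5, -0.2, 0.2]
grip_width: 0.0007
```

```bash
python3 -c "
from h import *
im=cop(); o=robot.get_obs(); print(o['position'],o['tool_rot'])"
```

```text
n 80 len 0.066 rel -0.055 R [-0.041 -0.062] L [-0.038  0.004] ctr from R [-0.083  0.   ]
tcp fence [-0.134 -0.001] z 0.029 F [-0.3  0.3  0.2] t 16.45
[ 0.45858068 -0.23448736  0.02869141] [0.74662019 0.66456947 0.0014888  0.03005823]
```

>>> {"name": "carry_out", "arguments": {
  "steps": [
    [[-0.5,-0.3,0],0,1],
    [[0,-0.5,0],0,1],
    [[0.5,-0.1,0],0,1],
    [[0.5,-0.1,0],0,1],
    [[0.5,-0.1,0],0,1],
    [[0.5,-0.1,0],0,1],
    [[0.5,-0.1,0],0,1],
    [[0,0,0],0,1]
  ]
}}

```text
time: 17.25
position: [0.4685, -0.2442, 0.0278]
tool_rot: [0.746, 0.665, -0.003, 0.018]
ft_force: [-0.1, -1.0, -0.3]
grip_width: 0.0004
```

```bash
python3 -c "
from h import *
im=cop(); o=robot.get_obs(); print(o['position'],o['tool_rot'])"
```

```text
n 26 len 0.02 rel -0.163 R [-0.029 -0.059] L [-0.026 -0.039] ctr from R [-0.064  0.008]
tcp fence [-0.123 -0.009] z 0.028 F [-1.   0.6  0.2] t 17.3
[ 0.46873676 -0.24430717  0.02774254] [ 0.74652449  0.66511122 -0.00276165  0.01790589]
```

>>> {"name": "carry_out", "arguments": {
  "steps": [
    [[-1.5,0.2,0],0,1],
    [[-1.5,0.2,0],0,1],
    [[0,0,4.5],0,1],
    [[0,1,4.5],0,1],
    [[0.5,4.5,0],0,1],
    [[0.5,4.8,0],0,1],
    [[0.5,4.8,0],0,1],
    [[0.5,4.8,0],0,1],
    [[0.5,4.8,0],0,1],
    [[0,0,0],0,1]
  ]
}}

```text
time: 18.3
position: [0.4762, 0.0082, 0.1215]
tool_rot: [0.749, 0.661, 0.005, 0.03]
ft_force: [-0.5, -0.4, -0.6]
grip_width: 0.0006
```

```bash
python3 -c "
from h import *
im=cop(); o=robot.get_obs(); print(o['position'],o['tool_rot'])"
```

```text
n 135 len 0.117 rel -0.012 R [-0.028 -0.058] L [-0.026  0.058] ctr from R [-0.072  0.002]
tcp fence [-0.145  0.24 ] z 0.122 F [-0.2 -0.8  0.2] t 18.35
[0.47681285 0.00598965 0.12151652] [0.74979887 0.66092535 0.00489992 0.03090819]
```

>>> {"name": "carry_out", "arguments": {
  "steps": [
    [[-0.7,-4.4,0],0.5,1],
    [[-0.7,-4.4,0],0,1],
    [[-0.7,-4.4,0],0,1],
    [[-0.7,-4.4,0],0,1],
    [[-0.7,-4.2,0],0,1],
    [[0,0,0],0,1],
    [[0,0,0],0,1]
  ]
}}

```text
time: 19.05
position: [0.4443, -0.2298, 0.123]
tool_rot: [0.747, 0.663, 0.007, 0.039]
ft_force: [-0.3, 1.1, 0.6]
grip_width: 0.0003
```

>>> {"name": "carry_out", "arguments": {
  "steps": [
    [[-0.3,-0.3,-3.5],0,1],
    [[-0.1,0,-3.5],0,1],
    [[0,0,-1.5],0,1],
    [[0,0,0],0,1],
    [[0,0,0],0,1]
  ]
}}

```text
time: 19.55
position: [0.4417, -0.2343, 0.0371]
tool_rot: [0.748, 0.663, 0.008, 0.043]
ft_force: [0.4, -0.6, 0.8]
grip_width: 0.0005
```

>>> {"name": "carry_out", "arguments": {
  "steps": [
    [[0,0,-0.8],0,1],
    [[0.6,-0.07,0],0,1],
    [[0.6,-0.07,0],0,1],
    [[0.5,-0.06,0],0,1],
    [[0.5,-0.06,0],0,1],
    [[0.5,-0.06,0],0,1],
    [[0,0,0],0,1]
  ]
}}

```text
time: 20.25
position: [0.4741, -0.2384, 0.0325]
tool_rot: [0.747, 0.663, 0.009, 0.047]
ft_force: [-0.1, 0.4, 0.1]
grip_width: 0.0005
```

>>> {"name": "carry_out", "arguments": {
  "steps": [
    [[0.5,-0.06,0],0,1],
    [[0.5,-0.06,0],0,1],
    [[0.5,-0.06,0],0,1],
    [[0.4,-0.05,0],0,1]
  ]
}}

```text
time: 20.65
position: [0.4866, -0.2377, 0.0332]
tool_rot: [0.746, 0.665, 0.005, 0.039]
ft_force: [-3.4, -0.2, 5.5]
grip_width: 0.0006
```

>>> {"name": "carry_out", "arguments": {
  "steps": [
    [[0.4,-0.05,0],0,1],
    [[0.4,-0.05,0],0,1],
    [[0.4,-0.05,0],0,1],
    [[0.4,-0.05,0],0,1]
  ]
}}

```text
time: 21.05
position: [0.502, -0.2393, 0.0335]
tool_rot: [0.746, 0.665, 0.005, 0.038]
ft_force: [0.2, 0.2, 0.5]
grip_width: 0.0006
```

>>> {"name": "carry_out", "arguments": {
  "steps": [
    [[0,0,0.3],0,1],
    [[0,0,1],0,1],
    [[0,0,3],0,1],
    [[0,0,4],0,1],
    [[0,4.5,0.5],0,1],
    [[0,4.6,0],0,1],
    [[0,4.6,0],0,1],
    [[0,4.6,0],0,1],
    [[0,4.6,0],0,1],
    [[0,0,0],0,1]
  ]
}}

```text
time: 22.05
position: [0.5084, -0.0076, 0.1311]
tool_rot: [0.748, 0.662, 0.01, 0.047]
ft_force: [-1.0, -1.0, -0.4]
grip_width: 0.0001
```

```bash
python3 -c "
from h import *
im=cop(); o=robot.get_obs(); print(o['position'],o['tool_rot'])
c=cams.camera('scene'); s=np.ascontiguousarray(c['pixels'][:,:,::-1])[20:220,40:320]
cv2.imwrite('pics/s11.png',cv2.resize(s,None,fx=2.8,fy=2.8,interpolation=cv2.INTER_CUBIC))
p=o['position']; Rm=Rot.from_quat(o['tool_rot']).as_matrix(); print([(((proj(c,p+Rm@[0,0,d])[0]-[40,20])*2.8)).round() for d in(-.048,0,.022)])"
```

```text
n 135 len 0.117 rel -0.013 R [-0.028 -0.059] L [-0.026  0.058] ctr from R [-0.072  0.002]
tcp fence [-0.111  0.229] z 0.131 F [ 0.5 -0.5 -0.6] t 22.1
[ 0.50940223 -0.00971338  0.1313215 ] [0.74866739 0.66115398 0.00983783 0.04770513]
[array([380., 465.]), array([390., 511.]), array([394., 531.])]
```

View pics/s11.png

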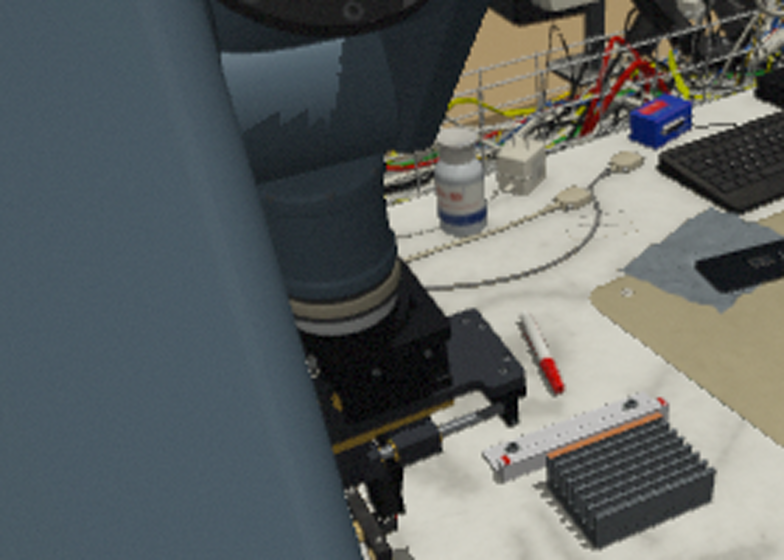

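>>> {"name": "carry_out", "arguments": {
  "steps": [
    [[-1.35,-4.15,0],0.2,1],
    [[-1.35,-4.15,0],0,1],
    [[-1.35,-4.15,0],0,1],
    [[-1.35,-4.15,0],0,1],
    [[-1.35,-4.15,0],0,1],
    [[0,0,0],0,1],
    [[0,0,-3.5],0,1],
    [[0,0,-3.5],0,1],
    [[0,0,0],0,1],
    [[0,0,0],0,1]
  ]
}}

```text
time: 23.15
position: [0.4428, -0.2457, 0.0649]
tool_rot: [0.754, 0.654, 0.011, 0.06]
ft_force: [-0.4, 0.4, 0.7]
grip_width: 0.0005
```

>>> {"name": "carry_out", "arguments": {
  "steps": [
    [[-0.3,1.1,-1.5],1.2,1],
    [[0,0,-1],0,1],
    [[0,0,-0.7],0,1],
    [[0,0,-0.3],0,1],
    [[0,0,-0.3],0,1],
    [[0,0,0],0,1]
  ]
}}

```text
time: 23.75
position: [0.4443, -0.2387, 0.0315]
tool_rot: [0.746, 0.662, 0.013, 0.066]
ft_force: [-0.4, -0.6, -0.5]
grip_width: 0.0006
```

>>> {"name": "carry_out", "arguments": {
  "steps": [
    [[-0.2,0.5,-0.4],0,1],
    [[0,0,-0.4],0,1],
    [[0,0,-0.2],0,1],
    [[0,0,0],0,1]
  ]
}}

```text
time: 24.15
position: [0.4426, -0.2336, 0.0214]
tool_rot: [0.746, 0.662, 0.013, 0.067]
ft_force: [-0.4, -0.7, -0.1]
grip_width: 0.0005
```

>>> {"name": "carry_out", "arguments": {
  "steps": [
    [[0,0,-0.3],0,1],
    [[0,0,-0.2],0,1],
    [[0,0,0],0,1]
  ]
}}

```text
time: 24.45
position: [0.4427, -0.2337, 0.0159]
tool_rot: [0.746, 0.662, 0.013, 0.067]
ft_force: [1.0, 0.6, 1.5]
grip_width: 0.0001
```

>>> {"name": "carry_out", "arguments": {
  "steps": [
    [[0.5,-0.06,0],0,1],
    [[0.5,-0.06,0],0,1],
    [[0.4,-0.05,0],0,1],
    [[0.4,-0.05,0],0,1],
    [[0.4,-0.05,0],0,1],
    [[0.4,-0.05,0],0,1],
    [[0.4,-0.05,0],0,1]
  ]
}}

```text
time: 25.15
position: [0.473, -0.2366, 0.0158]
tool_rot: [0.746, 0.662, 0.012, 0.065]
ft_force: [-7.6, -0.6, 4.8]
grip_width: 0.0004
```

>>> {"name": "carry_out", "arguments": {
  "steps": [
    [[0.4,-0.05,0],0,1],
    [[0.4,-0.05,0],0,1],
    [[0.4,-0.05,0],0,1],
    [[0.4,-0.05,0],0,1]
  ]
}}

```text
time: 25.55
position: [0.4788, -0.2331, 0.0145]
tool_rot: [0.746, 0.663, 0.008, 0.052]
ft_force: [-7.6, -0.8, 3.6]
grip_width: 0.0004
```

```bash
python3 -c "
from h import *
im=cop(); o=robot.get_obs(); print(o['position'],o['tool_rot'])"
```

```text
n 128 len 0.105 rel -0.048 R [-0.022 -0.058] L [-0.017  0.047] ctr from R [-0.064  0.004]
tcp fence [-0.114  0.003] z 0.014 F [-5.1  0.7  2.8] t 25.6
[ 0.4792323  -0.2330895   0.01445795] [0.74629902 0.66349893 0.00813336 0.05235256]
```

>>> {"name": "carry_out", "arguments": {
  "steps": [
    [[-0.7,0.05,0],0,1],
    [[0,-1.1,0.1],0,1],
    [[0,0,0],0,1],
    [[0.5,-0.06,0],0,1],
    [[0.5,-0.08,0],0,1],
    [[0.5,-0.08,0],0,1],
    [[0.5,-0.08,0],0,1],
    [[0.5,-0.08,0],0,1]
  ]
}}

```text
time: 26.4
position: [0.4898, -0.2449, 0.0146]
tool_rot: [0.746, 0.664, 0.005, 0.043]
ft_force: [-7.2, 0.1, 4.8]
grip_width: 0.0006
```

```bash
python3 -c "
from h import *
im=cop(); o=robot.get_obs(); print(o['position'],o['tool_rot'])"
```

```text
n 67 len 0.056 rel -0.014 R [-0.008 -0.055] L [-0.007  0.002] ctr from R [-0.052  0.006]
tcp fence [-0.101 -0.007] z 0.015 F [-4.6  0.7  1. ] t 26.45
[ 0.4907171  -0.24521626  0.01465655] [0.74626514 0.66422262 0.0049149  0.04327227]
```

>>> {"name": "carry_out", "arguments": {
  "steps": [
    [[-0.7,0.05,0],0,1],
    [[0,1.0,0.1],0,1],
    [[0,0,0],0,1],
    [[0.5,-0.08,0],0,1],
    [[0.5,-0.08,0],0,1],
    [[0.5,-0.08,0],0,1],
    [[0.5,-0.08,0],0,1]
  ]
}}

```text
time: 27.15
position: [0.4948, -0.233, 0.0147]
tool_rot: [0.745, 0.666, -0.0, 0.032]
ft_force: [-13.8, -3.6, 7.3]
grip_width: 0.0005
```

>>> {"name": "carry_out", "arguments": {
  "steps": [
    [[0.5,-0.1,0],0,1],
    [[0.5,-0.1,0],0,1],
    [[0.5,-0.1,0],0,1]
  ]
}}

```text
time: 27.45
position: [0.4945, -0.2308, 0.0133]
tool_rot: [0.744, 0.668, -0.008, 0.016]
ft_force: [-12.2, -2.1, 8.2]
grip_width: 0.0006
```

```bash
python3 -c "
from h import *
im=cop(); o=robot.get_obs(); print(o['position'],o['tool_rot'])"
```

```text
n 18 len 0.02 rel -0.084 R [-0.004 -0.055] L [-0.002 -0.034] ctr from R [-0.044  0.009]
tcp fence [-0.099  0.007] z 0.013 F [-11.8  -1.7   7.7] t 27.5
[ 0.49451986 -0.23074073  0.01331765] [ 0.74376253  0.66822139 -0.00795802  0.01530144]
```

>>> {"name": "carry_out", "arguments": {
  "steps": [
    [[-1.0,0.1,0],0,1],
    [[-1.5,0.2,0],0,1],
    [[-1.0,0.2,0],0,1],
    [[0,0,4.5],0,1],
    [[0,1,4.5],0,1],
    [[0.5,4.5,0.5],0,1],
    [[0.5,4.8,0],0,1],
    [[0.5,4.8,0],0,1],
    [[0.5,4.8,0],0,1],
    [[0.5,4.8,0],0,1]
  ]
}}

```text
time: 28.5
position: [0.4911, 0.0197, 0.1109]
tool_rot: [0.749, 0.662, -0.003, 0.023]
ft_force: [0.6, -1.0, 1.4]
grip_width: 0.0005
```

```bash
python3 -c "
from h import *
im=cop(); o=robot.get_obs(); print(o['position'],o['tool_rot']); cv2.imwrite('pics/t12.png',cv2.resize(im[140:220,210:310],None,fx=7,fy=7,interpolation=cv2.INTER_CUBIC))"
```

```text
n 134 len 0.117 rel -0.012 R [-0.004 -0.054] L [-0.003  0.063] ctr from R [-0.048  0.006]
tcp fence [-0.134  0.263] z 0.111 F [-0.4  2.7 -1. ] t 28.55
[0.49055249 0.02691614 0.11094914] [ 0.74725899  0.66417124 -0.00154323  0.02186731]
```

View pics/t12.png

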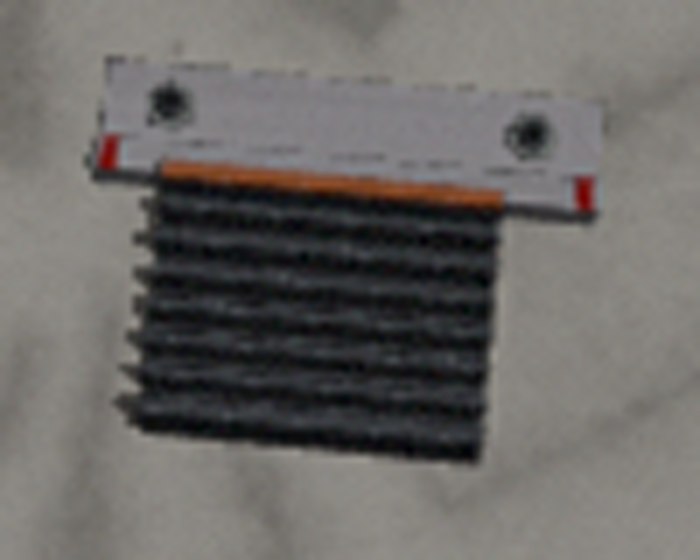

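>>> {"name": "carry_out", "arguments": {
  "steps": [
    [[-0.6,-4.8,0],0,1],
    [[-0.6,-4.8,0],0,1],
    [[-0.6,-4.8,0],0,1],
    [[-0.6,-4.8,0],0,1],
    [[-0.6,-4.8,0],0,1],
    [[0,-0.8,0],0,1],
    [[0,0,0],0,1],
    [[0,0,-2],0,1],
    [[0,0,0],0,1]
  ]
}}

```text
time: 29.45
position: [0.4644, -0.2244, 0.0925]
tool_rot: [0.741, 0.671, 0.002, 0.029]
ft_force: [-0.1, 1.3, 0.5]
grip_width: 0.0004
```

>>> {"name": "carry_out", "arguments": {
  "steps": [
    [[-0.4,-1.9,0],-1,1],
    [[0,0,0],0,1],
    [[0,0,-3],0,1],
    [[0,0,-2.5],0,1],
    [[0,0,-0.5],0,1],
    [[0,0,0],0,1],
    [[0,0,0],0,1]
  ]
}}

```text
time: 30.15
position: [0.4633, -0.2344, 0.0352]
tool_rot: [0.743, 0.668, 0.004, 0.03]
ft_force: [0.6, 0.9, 0.7]
grip_width: 0.0007
```

>>> {"name": "carry_out", "arguments": {
  "steps": [
    [[-0.2,-1.1,-0.5],0,1],
    [[0,0,-0.7],0,1],
    [[0,0,-0.5],0,1],
    [[0,0,0],0,1],
    [[0.5,-0.06,0],0,1],
    [[0.5,-0.06,0],0,1],
    [[0.4,-0.05,0],0,1]
  ]
}}

```text
time: 30.85
position: [0.4773, -0.2493, 0.0197]
tool_rot: [0.744, 0.668, 0.004, 0.032]
ft_force: [0.0, 0.3, -0.4]
grip_width: 0.0004
```

>>> {"name": "carry_out", "arguments": {
  "steps": [
    [[0.4,-0.05,-0.2],0,1],
    [[0.4,-0.05,0],0,1],
    [[0.4,-0.05,0],0,1],
    [[0.4,-0.05,0],0,1]
  ]
}}

```text
time: 31.25
position: [0.4927, -0.2505, 0.0174]
tool_rot: [0.743, 0.669, 0.003, 0.03]
ft_force: [-12.3, -3.3, 4.7]
grip_width: 0.0001
```

>>> {"name": "carry_out", "arguments": {
  "steps": [
    [[0.8,-0.1,0],0,1],
    [[0.8,-0.1,0],0,1]
  ]
}}

```text
time: 31.45
position: [0.4928, -0.247, 0.0158]
tool_rot: [0.741, 0.671, -0.005, 0.013]
ft_force: [-17.5, -4.4, 9.5]
grip_width: 0.0003
```

Stalled at 17.5 N with no advance, so the block is against the fence. I'll draw back and check.

>>> {"name": "carry_out", "arguments": {
  "steps": [
    [[-1.0,0.1,0],0,1],
    [[-1.5,0.2,0],0,1],
    [[-1.0,0.2,0],0,1],
    [[0,0,4.5],0,1],
    [[0,1,4.5],0,1],
    [[0.5,4.5,0.5],0,1],
    [[0.5,4.8,0],0,1],
    [[0.5,4.8,0],0,1],
    [[0.5,4.8,0],0,1],
    [[0.5,4.8,0],0,1]
  ]
}}

```text
time: 32.45
position: [0.4842, 0.0058, 0.113]
tool_rot: [0.746, 0.666, -0.003, 0.015]
ft_force: [0.5, -0.1, -0.4]
grip_width: 0.0003
```

>>> {"name": "carry_out", "arguments": {
  "steps": [
    [[0,0,0],0,1],
    [[0,0,0],0,1]
  ]
}}

```text
time: 32.65
position: [0.4839, 0.0125, 0.1133]
tool_rot: [0.742, 0.67, -0.003, 0.015]
ft_force: [0.8, -0.3, 0.4]
grip_width: 0.0005
```

```bash
python3 -c "
from h import *
cop()
a=cv2.imread('pics/t1.png').astype(int); c=snap('top','t13.png'); b=cv2.imread('pics/t13.png').astype(int)
d=abs(a-b).max(2)
for n,(x0,x1,y0,y1) in dict(tape=(112,142,222,252),loupe=(105,135,195,222),driver=(328,400,200,215)).items(): print(n,'changed px',(d[y0:y1,x0:x1]>60).sum())"
```

```text
n 131 len 0.117 rel -0.007 R [-0.003 -0.054] L [-0.003  0.063] ctr from R [-0.048  0.006]
tcp fence [-0.139  0.247] z 0.113 F [0.3 1.4 0.6] t 32.7
tape changed px 0
loupe changed px 496
driver changed px 0
```

>>> {"name": "carry_out", "arguments": {
  "steps": [
    [[-1.5,-4,4],0,1],
    [[-1.5,-4,4],0,1],
    [[-1,-4,2],0,1],
    [[0,-4,0],0,1],
    [[0,-4,0],0,1],
    [[0,-4,0],0,1],
    [[0,0,0],0,1],
    [[0,0,0],0,1]
  ]
}}

```text
time: 33.55
position: [0.4412, -0.2419, 0.2065]
tool_rot: [0.751, 0.661, -0.005, 0.017]
ft_force: [-0.0, -0.9, 0.3]
grip_width: 0.0007
```

```bash
python3 -c "
from h import *
a=cv2.imread('pics/t1.png').astype(int); c=snap('top','t14.png'); b=cv2.imread('pics/t14.png').astype(int)
d=abs(a-b).max(2)
for n,(x0,x1,y0,y1) in dict(tape=(112,142,222,252),loupe=(105,135,195,222),driver=(328,400,200,215)).items(): print(n,'changed px',(d[y0:y1,x0:x1]>60).sum())
print(robot.get_obs()['position'],robot.get_obs()['time'])"
```

```text
tape changed px 695
loupe changed px 0
driver changed px 0
[ 0.4416576  -0.24213983  0.20655772] 33.6
```

Every bystander shows no changed pixels in at least one clear view: the tape earlier, the loupe now, the screwdriver both times. The arm is 0.2 m up and touching nothing, so I'm handing in.

```bash
python3 -c "
from h import *
print(robot.hand_in())"
```

```text
the job is handed in; nothing more can be done
None
```

I turned the heat sink square to the fence with corner pushes on its back wall, about 80 mm clear of the fence. I then pushed it home with the fingertips, drew back and handed in at about 33.6 s of the 67 s allowed; the hand-in gives no verdict.

**Last checks:**
- **Seating:** The copper side is within about 0.4° (0.007 rad) of the fence. The middle of the copper strip lies 3 mm behind the fence's front face at both ends. The strip is about 6 mm wide, so I take its face as flush, but I could not measure the gap directly.
- **End lines:** The ends of the copper side are at about y −54 and +63 mm, well inside the ±84 mm red lines.
- **Final push:** The last push stalled at about 17 N without moving the block.
- **Bystanders:** The tape, loupe and screwdriver showed no changed pixels against the first pictures. The arm hid the tape in one of the two final pictures and the loupe in the other, so each of those was checked in only one.

**What went wrong:**
- **Fingers over the block:** Twice the fingertips rode over the top of the block instead of pushing it, at a TCP height of about 34–37 mm. The block's measured position did not change. The tips seem to sit higher than the stated 22 mm ahead of the TCP, so I made the final pushes at about 15 mm.
- **Tool tilt:** The tool leaned by several degrees during pushing, because a row's turn is only about the vertical and cannot correct a lean.

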